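Wedge the sagging pastry board

TASK

The wooden pastry board with the cupcakes sags at the front, towards the robot. Take the wooden wedge that is thick enough for the gap and push it, thin end first, under the middle of the board's front edge until it jams tight and the board stands level; then let go and leave it there. Leave the thin wedge where it lies.

Things in the scene. Friction and masses are not known exactly. Their poses are not given: they have to be found in the camera images.
- wedge_grip (a point): thick wooden wedge, the one to use, loose on its flat underside: 120 mm long, 45 wide, 5 high at the thin end rising evenly to 29 at the thick end, 60 g. The point is where to grip it across its width: on its midline, 22 mm from the thick end's face, 98 mm from the thin end, 12 mm above its underside (25 mm high here); x points to the thin end, z up. Once jammed, friction keeps it in place
- thin_wedge_grip (a point): thin wooden wedge, a bystander too thin to fill the gap: 100 mm long, 30 mm wide, 4 mm high at the thin end, only 8 mm at the thick end. The point is on its midline, 20 mm from the thick end's face, 3.5 mm above its underside; x points to its thin end, z up
- board_front_edge (a point): middle of the lower front edge of the board (360 mm wide along y, 280 deep, 22 thick), hinged to fixed blocks below. x points in under it, z up. Edge 15 mm above the counter, 20 when level, its firm stop: the thick wedge touches 50 mm in, lifts it with a 5-10 N push (more if pressed down), jams 75 mm in. Feet under it 155 mm either side; cupcakes (105 mm high) over 120 mm behind the edge
Not all that is in view belongs to the job. There is more than one size of the part that bears wedge_grip; the job needs the middle-sized.

How it is judged (in metres and radians):
On the way:
1. the thick wedge's thin end is under the middle of the board's front edge (x of wedge_grip in the frame of board_front_edge above -0.088 m and y of wedge_grip in the frame of board_front_edge between -0.05 and 0.05 m and height (world z) of wedge_grip below 0.022 m and height (world z) of board_front_edge below 0.0165 m), for 0.05 s.
At the end, for the whole second after the job is handed in: the thick wedge lies flat on the counter, thin end over 50 mm in under the front edge, within 50 mm of the edge's middle and 15 degrees of square to it, and the board rests on it, level within about 3/4 degree (front edge over 17.5 mm above the counter) (height (world z) of board_front_edge above 0.0175 m and x of wedge_grip in the frame of board_front_edge above -0.048 m and y of wedge_grip in the frame of board_front_edge between -0.05 and 0.05 m and angle between the x axis of wedge_grip and the x axis of board_front_edge, either way round below 0.26 rad and angle between wedge_grip's own z axis and vertical below 0.1 rad and height (world z) of wedge_grip below 0.017 m); the robot touches nothing.
It fails at once if the thin wedge is moved more than 30 mm (distance of thin_wedge_grip from where it was at the start of the episode above 0.03 m).
It also fails if it takes over 38 s, if anything falls off the work surface, if the arm or the gripper's body presses on something with over 40 N, if the wrist force passes 120 N, or if a joint passes its speed limit or range.

ROBOT

A 6-joint arm with a two-finger parallel gripper is mounted at the origin on the work surface. World frame = base frame: x ahead of the robot, y to its left, z up, the work surface at z = 0. Lengths are in mm, angles in rad, forces in N, time in s.
With the tool pointing down it reaches from about 275 to 750 mm from the base axis. Payload 10.2 kg.
Tool frame: the origin (TCP) lies between the finger pads; the fingertips stand 11 mm ahead of it and the grasp point (between the pads) lies 8 mm behind it; z points along the fingers, y is the line along which they close (so a half turn about z gives the same grasp; the last joint's range is limited). The gripper opens to 85 mm and grips with 20 to 120 N. Pads are 22 mm wide; open, the fingers measure 114 mm over their backs; the gripper's body (76 mm by 85 mm) begins 54 mm behind the grasp point. The pads swing forward as they close: fully open they stand 13 mm farther back than shut.
Start: joints at [-1.402, 0.313, 1.498, -0, 1.331, -0.223], TCP at [200.461, -485.229, 242.294] pointing down, gripper open.
Joint ranges: [-2.94, 2.94], [-0.97, 2.17], [0.19, 2.56], [-1.23, 4.37], [0.02, 3.11], [-2.88, 2.88]. Speed limits (rad/s): [2.39, 2.39, 3.01, 3.14, 3.14, 3.14].

INTERFACE

Orientations are given as a unit quaternion [w, x, y, z].
In Python, from rig import sense, eyes, finish_job gives the robot as it stands.
- The arm moves only by the shell command python3 -m jog 'ROWS' [FORCE]. ROWS is JSON, a list of rows, each a list of 7 numbers: the shift along the tool's x, y, z in m, then the turn, a rotation vector about the tool's x, y, z in rad, then the finger opening in m, from 0 to 0.0854. In form: [[dx, dy, dz, rx, ry, rz, gripper], ...]. A call has 1 to 5 rows; each row shifts and turns the commanded pose from where the row before left it, along the tool's axes as they then stand; what a row does not reach is not made up. A row lasts 1/10 s, in which the tool goes at most 50 mm and 8.59 degrees, less where a joint would pass 70% of its speed; a pose out of reach is approached as far as the arm can. A call is refused whole if a number of a shift passes 0.05 or a number of a turn 0.15, either way. A call with a gripper value outside its range is refused whole. The fingers move at their own pace and stop on an object; FORCE is the grip in N (left out, the last holds). Time passes only in rows, so rows that do not move let the fingers close. It gives the time, the measured TCP pose, the force, the opening and the grip force at its end, in the units of the state.
- sense(): the state, without advancing time (a new reading comes with each control period).
- eyes.capture(name): name is "scene" or "top" or "wrist"; returns the picture (420x560x3 uint8, red, green, blue); there is no depth.
- eyes.calibration(name): a dict with "fx", "fy", "cx", "cy" (pixels), "cam_to_world" (4x4, takes a point from camera to world coordinates); the wrist camera has in their place "mount" (4x4, takes a point from camera to tool coordinates, whose origin is the TCP and whose axes are the flange's). Camera axes: x right, y down, z forward; pixel columns grow to the right and rows downward; lengths in mm; the calibration is good to about 2 mm. A picture is of the moment at which its call begins: read the wrist's pose just before it. calibration takes no time and is no camera call.
- finish_job(): hands the job in; it is judged then, once.
The state is a dict: "time_s": time; "joints": joint angles; "dq": joint speeds; "tau": joint torques, N m; "eef_pos": TCP position; "ee_rot": TCP orientation; "force": force on the tool from outside, world axes, zero at the start; "wrist_torque": the same for the moment, N m; "grip_width": opening from 0.0 (shut) to 1.0 (fully open); "grip_force": force on a finger pad.
Only numpy, scipy, OpenCV 4.12 (cv2) and the standard library are available. Lean on these libraries where they do the work, as an engineer would, in place of code of your own. Each camera call takes 0.05 s, during which the arm holds its last target. There are 200 camera calls.

## Working session

There is one attempt and no reset: what is moved stays moved. The work goes in short steps, Python scripts to look and compute and a shell command to move; the robot and the scene stay as the last step left them, time stands still between calls to the robot, and variables do not carry over. Pictures are saved under pics/ and viewed, at most 10 in all, crops included, and the job is handed in when it is done.

```bash
mkdir -p pics; python3 - <<'E'
from rig import sense, eyes
import cv2,json
for n in("scene","top"):
    cv2.imwrite(f"pics/{n}0.png",eyes.capture(n)[:,:,::-1]); c=eyes.calibration(n); print(n,c)
s=sense();print(s)
print(eyes.calibration("wrist"))
E
```

```text
scene {'fx': 498.70544816680444, 'fy': 498.70544816680444, 'cx': 282.3760208837253, 'cy': 210.61790449327418, 'cam_to_world': array([[ 7.82036392e-01,  4.08811684e-01, -4.70416931e-01,
         9.49402763e+02],
       [ 6.23008405e-01, -5.33046348e-01,  5.72470190e-01,
        -6.15958501e+02],
       [-1.67215242e-02, -7.40766224e-01, -6.71554758e-01,
         7.70033630e+02],
       [ 0.00000000e+00,  0.00000000e+00,  0.00000000e+00,
         1.00000000e+00]])}
top {'fx': 478.34183473324856, 'fy': 478.34183473324856, 'cx': 278.8445780025293, 'cy': 209.50601017953633, 'cam_to_world': array([[ 5.34574114e-04, -9.93768296e-01,  1.11464292e-01,
         3.42970144e+02],
       [-9.99989835e-01, -1.03026762e-03, -4.38955478e-03,
        -1.52252136e+01],
       [ 4.47703842e-03, -1.11460812e-01, -9.93758745e-01,
         1.03859580e+03],
       [ 0.00000000e+00,  0.00000000e+00,  0.00000000e+00,
         1.00000000e+00]])}
{'time_s': 0.1, 'joints': array([-1.40237085e+00,  3.13404081e-01,  1.49831807e+00, -1.51950223e-05,
        1.33101240e+00, -2.23416432e-01]), 'dq': array([ 0.000570
[... 281 characters left out ...]
ay([-5.70935081e-04,  9.80868291e-01,  1.94671695e-01,  8.32019000e-06]), 'force': array([-0.46089596,  0.29132708,  0.00637876]), 'wrist_torque': array([ 0.04563567,  0.00876683, -0.01163174]), 'grip_force': 0.0, 'grip_width': 1.0003172655188688}
{'fx': 354.6171397819709, 'fy': 354.6171397819709, 'cx': 282.6775359632231, 'cy': 211.68690565686234, 'mount': array([[-1.99839962e-04, -9.64560393e-01, -2.63862099e-01,
         6.77076964e+01],
       [ 9.99999978e-01, -1.77756155e-04, -1.07569109e-04,
         5.20806425e-01],
       [ 5.68537897e-05, -2.63862115e-01,  9.64560408e-01,
        -1.30924670e+02],
       [ 0.00000000e+00,  0.00000000e+00,  0.00000000e+00,
         1.00000000e+00]])}
```

View pics/scene0.png

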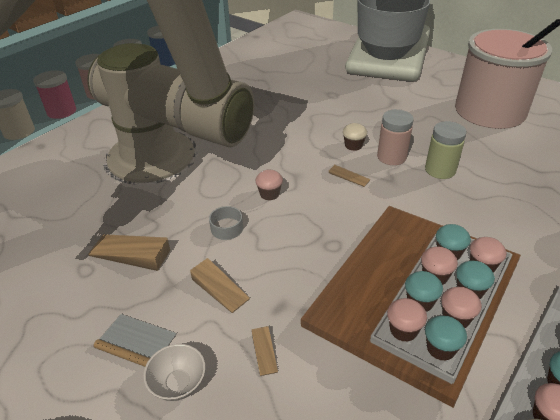

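View pics/top0.png

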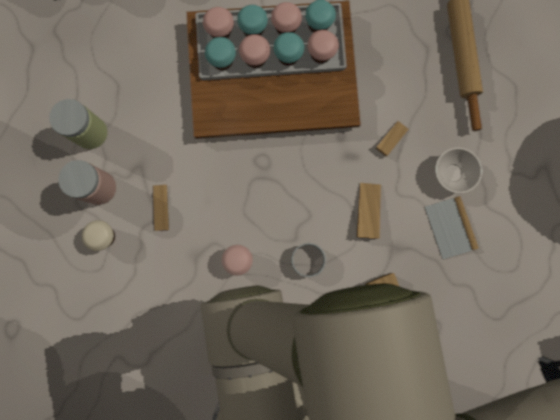

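Candidates (scene / top pixels):
- Large wedge: (130,250) / (382,285)
- Wedge about 118 mm long: (219,285) / (369,211)
- Small wedge: (264,350) / (392,139)
- Thin wedge: (349,175) / (160,208)
- Scraper handle: (125,352) / (466,222)

The middle-sized one is (219,285) / (369,211). I'll check it in a close crop and mask the contours.

```bash
cat > h.py <<'E'
import numpy as np,cv2
from rig import sense,eyes
from scipy.spatial.transform import Rotation as R
def ray(n,px,T=None,c=None):
    c=c or eyes.calibration(n); T=c["cam_to_world"] if T is None else T
    px=np.atleast_2d(px).astype(float)
    d=np.c_[(px[:,0]-c["cx"])/c["fx"],(px[:,1]-c["cy"])/c["fy"],np.ones(len(px))]
    return T[:3,3],d@T[:3,:3].T
def onz(n,px,z,T=None):
    o,d=ray(n,px,T); return o+d*((z-o[2])/d[:,2])[:,None]
def wristT():
    s=sense(); M=np.eye(4); q=s["ee_rot"]
    M[:3,:3]=R.from_quat([q[1],q[2],q[3],q[0]]).as_matrix(); M[:3,3]=s["eef_pos"]
    return M@eyes.calibration("wrist")["mount"]
def wood(im):
    h=cv2.cvtColor(im,cv2.COLOR_RGB2HSV); m=cv2.inRange(h,(8,85,60),(25,255,255))
    return cv2.morphologyEx(m,cv2.MORPH_OPEN,np.ones((3,3),np.uint8))
E
python3 - <<'E'
from h import *
t=cv2.imread("pics/top0.png");s=cv2.imread("pics/scene0.png")
a=cv2.resize(t[170:250,325:415],(400,356),interpolation=3); b=cv2.resize(s[250:320,180:260],(400,350),interpolation=3)
cv2.imwrite("pics/crop.png",np.hstack([a[:350],b]))
for n,i in(("top",t),("scene",s)):
    for c in cv2.findContours(wood(i[:,:,::-1].copy()),0,2)[0]:
        if cv2.contourArea(c)>150:
            p=cv2.approxPolyDP(c,3,True)[:,0]; print(n,cv2.contourArea(c),p.tolist(),[np.round(onz(n,q,0)[0][:2]).tolist() for q in p] if len(p)<9 else'')
E
```

```text
top 183.5 [[397, 282], [393, 274], [368, 284]] [[303.0, -274.0], [320.0, -266.0], [299.0, -212.0]]
top 265.0 [[457, 197], [471, 246], [477, 248]] [[487.0, -411.0], [380.0, -437.0], [376.0, -450.0]]
top 557.0 [[154, 186], [154, 227], [167, 229], [166, 186]] [[511.0, 254.0], [421.0, 252.0], [417.0, 223.0], [511.0, 228.0]]
top 1097.0 [[361, 183], [357, 236], [378, 237], [380, 186]] [[518.0, -201.0], [402.0, -190.0], [400.0, -235.0], [512.0, -242.0]]
top 430.5 [[399, 122], [377, 146], [384, 154], [406, 131]] [[656.0, -288.0], [602.0, -238.0], [583.0, -253.0], [636.0, -303.0]]
top 9958.5 [[348, 1], [341, 2], [347, 66], [340, 71], [202, 80], [197, 74], [198, 62], [193, 59], [197, 57], [196, 44], [188, 41], [194, 136], [359, 125]] 
top 2338.5 [[450, 0], [448, 14], [460, 95], [469, 94], [472, 128], [479, 129], [476, 96], [481, 92], [469, 3]] 
scene 454.5 [[94, 343], [99, 349], [142, 365], [147, 360], [101, 340]] [[362.0, -441.0], [380.0, -443.0], [465.0, -417.0], [464.0, -405.0], [367.0, -430.0]]
scene 760.5 [[268, 327], [252, 329], [260, 374], [276, 371]] [[587.0, -224.0], [566.0, -245.0], 
[... 153 characters left out ...]
40.0], [515.0, -198.0], [381.0, -171.0]]
scene 1774.5 [[89, 255], [157, 269], [161, 248], [167, 243], [166, 238], [105, 235]] [[173.0, -317.0], [317.0, -255.0], [278.0, -210.0], [277.0, -192.0], [264.0, -183.0], [150.0, -260.0]]
scene 12150.0 [[388, 207], [301, 318], [301, 325], [453, 406], [519, 254], [513, 253], [458, 375], [450, 384], [369, 341], [439, 227]] 
scene 308.0 [[329, 170], [358, 184], [368, 181], [338, 166]] [[408.0, 231.0], [496.0, 228.0], [509.0, 253.0], [417.0, 259.0]]
scene 1266.5 [[11, 28], [21, 31], [57, 18], [56, 11], [69, 14], [100, 0], [35, 0]] [[-1109.0, 228.0], [-1049.0, 236.0], [-1051.0, 396.0], [-1123.0, 438.0], [-1049.0, 451.0], [-1080.0, 628.0], [-1316.0, 458.0]]
```

View pics/crop.png

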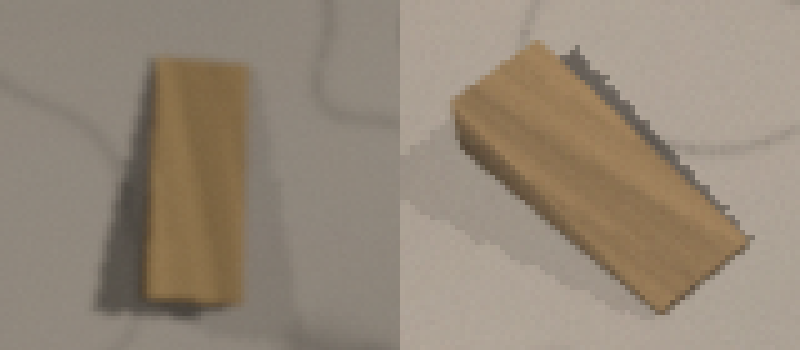

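The crop confirms the middle-sized wedge. Its thick end faces the robot (scene ~(200,262), top (367,237)) and its thin end points to +x (top (370,184)). Next I'll compute the exact poses.

```bash
python3 - <<'E'
from h import *
def tri(a,b):
    o1,d1=ray("top",a);o2,d2=ray("scene",b)
    A=np.c_[d1[0],-d2[0]];k=np.linalg.lstsq(A,o2-o1,rcond=None)[0]
    p,q=o1+k[0]*d1[0],o2+k[1]*d2[0];return (p+q)/2,np.linalg.norm(p-q)
print("L",onz("top",[(194,136)],15),onz("top",[(194,136)],37),onz("scene",[(388,207)],37))
print("R",onz("top",[(359,125)],15),onz("top",[(359,125)],37),onz("scene",[(301,318)],37),onz("scene",[(301,325)],15))
print(tri((359,125),(301,320)),tri((194,136),(388,207)))
tn=onz("top",[(361,183),(380,186)],5);tk=onz("top",[(357,236),(378,237)],29)
sn=onz("scene",[(229,310),(248,299)],5);sk=onz("scene",[(194,267),(208,259)],29)
for n,k in((tn,tk),(sn,sk)):
    n,k=n.mean(0),k.mean(0);v=(n-k)[:2];print(n,k,np.linalg.norm(v),np.arctan2(v[1],v[0]),"grip",k[:2]+22*v/np.linalg.norm(v))
t=cv2.imread("pics/top0.png");cv2.imwrite("pics/front.png",cv2.resize(t[110:150,180:370],(760,160),interpolation=3))
print(sense()["time_s"])
E
```

```text
L [[619.52482094 166.09265815  15.        ]] [[613.58087033 162.19561874  37.        ]] [[612.5597581  159.28664255  37.        ]]
R [[ 644.91913139 -195.87373774   15.        ]] [[ 638.42938446 -191.99108453   37.        ]] [[ 638.10930345 -192.04696761   37.        ]] [[ 637.8708181  -191.42439571   15.        ]]
(array([ 639.2865576 , -192.93030585,   33.12870752]), np.float64(0.7623791164940393)) (array([612.8326431 , 161.54537579,  35.97149887]), np.float64(2.5159659069847593))
[ 514.19512945 -220.39923882    5.        ] [ 399.02896051 -206.98057528   29.        ] 115.94527588269025 -0.11599265703821092 grip [ 420.88112911 -209.52669539]
[ 512.60664237 -221.38730289    5.        ] [ 398.50683198 -204.12491251   29.        ] 115.39825324589752 -0.15015329315893272 grip [ 420.25929147 -207.41588597]
0.1
```

View pics/front.png

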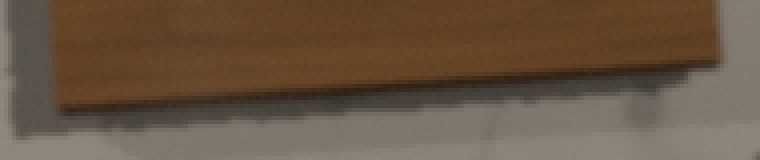

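Board edge middle is at about (627,-15) with yaw 0.072. The wedge grip point is at about (419,-208) with yaw about -0.13. I'll move above the wedge.

```bash
python3 -m jog '[[0.034,-0.019,0,0,0,0,0.085],[0.034,-0.019,0,0,0,0,0.085],[0.034,-0.019,0,0,0,0,0.085],[0.034,-0.019,0,0,0,0,0.085],[0.034,-0.019,0,0,0,0,0.085]]' 40
python3 -m jog '[[0.034,-0.019,0,0,0,0,0.085],[0.034,-0.019,0,0,0,0,0.085],[0.034,-0.019,0,0,0,0,0.085],[0.034,-0.019,0,0,0,0,0.085],[0,0,0,0,0,0.13,0.085]]'
python3 -m jog '[[0,0,0,0,0,0.13,0.085],[0,0,0,0,0,0.13,0.085],[0,0,0,0,0,0.13,0.085],[0,0,0,0,0,0,0.085],[0,0,0,0,0,0,0.085]]'
python3 - <<'E'
from h import *
T=wristT(); im=eyes.capture("wrist"); cv2.imwrite("pics/w1.png",im[:,:,::-1])
np.save("T1.npy",T)
s=sense();print(s["eef_pos"],s["ee_rot"],s["joints"])
for c in cv2.findContours(wood(im),0,2)[0]:
    if cv2.contourArea(c)>800:
        p=cv2.approxPolyDP(c,4,True)[:,0]; print(p.tolist(),*[np.round(onz("wrist",p,z,T)[:,:2]).tolist() for z in(0,5,29)])
E
```

```text
time_s: 0.6
eef_pos: [322.0, -331.1, 242.1]
ee_rot: [-0.0, 0.981, 0.195, -0.0]
force: [0.1, -1.1, 0.9]
grip_width: 0.999
grip_force: 0.0
time_s: 1.1
eef_pos: [419.7, -207.2, 242.1]
ee_rot: [-0.0, 0.991, 0.132, 0.0]
force: [0.5, -0.9, 0.4]
grip_width: 0.993
grip_force: 0.0
time_s: 1.6
eef_pos: [417.9, -210.3, 242.2]
ee_rot: [-0.0, 0.998, -0.062, -0.0]
force: [-0.5, -0.1, 0.3]
grip_width: 0.995
grip_force: 0.0
[ 417.90920048 -210.30276528  242.17682827] [-9.68965098e-05  9.98043105e-01 -6.25294887e-02 -1.19678893e-04] [-7.17452212e-01  1.86770201e-01  1.66068222e+00  8.22871553e-06
  1.29444811e+00  9.78482486e-01]
[[319, 267], [303, 289], [303, 281], [291, 289], [290, 299], [338, 366], [365, 379], [395, 365], [337, 262], [316, 283]] [[314.0, -239.0], [289.0, -218.0], [299.0, -219.0], [290.0, -204.0], [278.0, -201.0], [179.0, -249.0], [155.0, -281.0], [171.0, -319.0], [317.0, -260.0], [294.0, -233.0]] [[316.0, -239.0], [291.0, -218.0], [301.0, -219.0], [293.0, -204.0], [281.0, -201.0], [183.0, -249.0], [160.0, -280.0], [176.0, -318.0], [320.0, -259.0], [297.0, -233.0]] [[327.0, -237.0], [304.0, -218.0], [313.0, -219.0], [306.0, -205.0], [294.0, -203.0], [203.0, -247.0], [181.0, -276.0], [196.0, -312.0], [330.0, -257.0], [309.0, -232.0]]
[[467, 88], [497, 196], [508, 197], [512, 191], [482, 86]] [[488.0, -404.0], [372.0, -437.0], [370.0, -449.0], [376.0, -453.0], [488.0, -419.0]] [[488.0, -401.0], [374.0, -434.0], [371.0, -446.0], [378.0, -450.0], [488.0, -416.0]] [[488.0, -390.0], [381.0, -420.0], [379.0, -431.0], [385.0, -435.0], [488.0, -403.0]]
[[256, 81], [261, 205], [305, 204], [301, 80]] [[520.0, -196.0], [394.0, -184.0], [389.0, -231.0], [516.0, -241.0]] [[520.0, -197.0], [395.0, -184.0], [391.0, -231.0], [515.0, -240.0]] [[518.0, -198.0], [401.0, -186.0], [397.0, -230.0], [513.0, -239.0]]
```

View pics/w1.png

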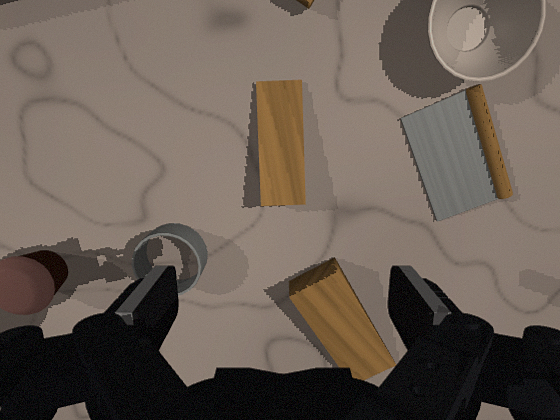

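The close view shows the wedge at (256-305, 80-205), thick end near the robot. Grip point is about (420.5,-210) with yaw about -0.1. I'll descend.

```bash
python3 -m jog '[[0.003,0,0.04,0,0,-0.025,0.085],[0,0,0.044,0,0,0,0.085],[0,0,0.044,0,0,0,0.085],[0,0,0.044,0,0,0,0.085],[0,0,0.035,0,0,0,0.085]]' 40
python3 -m jog '[[0,0,0.011,0,0,0,0.085],[0,0,0.008,0,0,0,0.07],[0,0,0,0,0,0,0.06],[0,0,0,0,0,0,0.03],[0,0,0,0,0,0,0.03]]' 40
python3 -m jog '[[0,0,0,0,0,0,0.03],[0,0,0,0,0,0,0.03],[0,0,0,0,0,0,0.03],[0,0,0,0,0,0,0.03],[0,0,0,0,0,0,0.03]]' 40
```

```text
time_s: 2.15
eef_pos: [420.3, -210.3, 33.2]
ee_rot: [-0.0, 0.999, -0.05, -0.001]
force: [0.2, -0.7, 0.1]
grip_width: 0.997
grip_force: 0.0
time_s: 2.65
eef_pos: [421.7, -211.3, 17.9]
ee_rot: [0.001, 0.999, -0.051, 0.001]
force: [-0.4, 0.5, 5.8]
grip_width: 0.518
grip_force: 41.4
time_s: 3.15
eef_pos: [421.7, -211.4, 17.9]
ee_rot: [0.001, 0.999, -0.051, 0.001]
force: [-0.5, 0.4, 7.1]
grip_width: 0.516
grip_force: 41.5
```

```bash
python3 -m jog '[[0,0,-0.02,0,0,0,0.03],[0,0,-0.02,0,0,0,0.03],[0.006,-0.024,0,0,0,0,0.03],[0.006,-0.024,0,0,0,0,0.03],[0.006,-0.024,0,0,0,0,0.03]]'
python3 -m jog '[[0.006,-0.024,0,0,0,0,0.03],[0.006,-0.024,0,0,0,0,0.03],[0.006,-0.024,0,0,0,0,0.03],[0.006,-0.024,0,0,0,0,0.03],[0.006,-0.024,0,0,0,0,0.03]]'
python3 -m jog '[[0,0,0,0,0,-0.06,0.03],[0,0,0,0,0,-0.06,0.03],[0,0,0,0,0,-0.055,0.03],[0,0,0,0,0,0,0.03],[0,0,0,0,0,0,0.03]]'
python3 - <<'E'
from h import *
T=wristT(); im=eyes.capture("wrist"); cv2.imwrite("pics/w2.png",im[:,:,::-1])
cv2.imwrite("pics/s2.png",eyes.capture("scene")[:,:,::-1]);t=eyes.capture("top");cv2.imwrite("pics/t2.png",t[:,:,::-1])
s=sense();print(s["eef_pos"],s["ee_rot"],s["force"])
cv2.imwrite("pics/c2.png",np.hstack([cv2.resize(im[:,:,::-1],(400,300)),cv2.resize(cv2.imread("pics/s2.png"),(400,300))]))
for c in cv2.findContours(wood(im),0,2)[0]:
    if cv2.contourArea(c)>800:
        p=cv2.approxPolyDP(c,4,True)[:,0]; print(p.tolist(),*[np.round(onz("wrist",p,z,T)[:,:2]).tolist() for z in(15,37,45)])
E
```

```text
time_s: 3.65
eef_pos: [446.9, -140.4, 57.4]
ee_rot: [0.0, 0.999, -0.052, 0.001]
force: [0.5, -0.9, -0.7]
grip_width: 0.516
grip_force: 41.1
time_s: 4.15
eef_pos: [489.1, -23.8, 57.3]
ee_rot: [0.0, 0.999, -0.051, 0.001]
force: [0.5, 0.1, -0.3]
grip_width: 0.516
grip_force: 41.1
time_s: 4.65
eef_pos: [488.7, -24.8, 56.9]
ee_rot: [0.0, 0.999, 0.035, 0.0]
force: [0.8, -0.0, -1.1]
grip_width: 0.515
grip_force: 41.0
[488.56522417 -24.75891884  56.54111804] [6.79639657e-05 9.99370915e-01 3.54644548e-02 2.03411878e-04] [-0.20349474 -0.88473661 -0.2869885 ]
[[337, 33], [218, 35], [227, 353], [340, 351]] [[593.0, -42.0], [588.0, 11.0], [424.0, 2.0], [430.0, -62.0]] [[588.0, -39.0], [584.0, 7.0], [441.0, -1.0], [446.0, -56.0]] [[587.0, -38.0], [583.0, 6.0], [447.0, -2.0], [452.0, -54.0]]
```

View pics/c2.png

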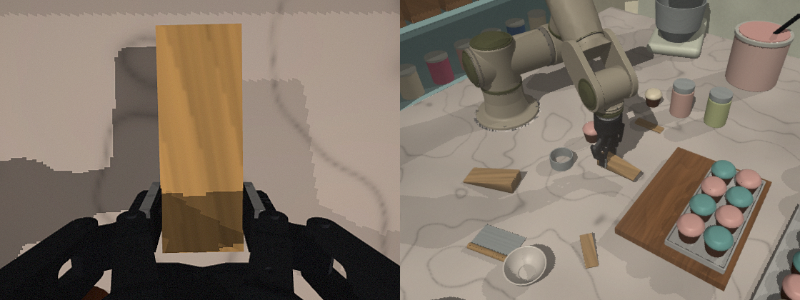

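```bash
python3 -m jog '[[0,0,0.015,0,0,0,0.03],[0,0,0.015,0,0,0,0.03],[0,0,0.006,0,0,0,0.03],[0,0,0.003,0,0,0,0.03],[0,0,0,0,0,0,0.03]]'
python3 -m jog '[[0.01,0,0,0,0,0,0.03],[0.01,0,0,0,0,0,0.03],[0.01,0,0,0,0,0,0.03],[0.01,0,0,0,0,0,0.03],[0.01,0,0,0,0,0,0.03]]'
python3 -m jog '[[0.007,0,0,0,0,0,0.03],[0.007,0,0,0,0,0,0.03],[0.005,0,0,0,0,0,0.03],[0,0,0,0,0,0,0.03],[0,0,0,0,0,0,0.03]]'
python3 - <<'E'
from h import *
im=eyes.capture("wrist");w=im[:,:,::-1];s=eyes.capture("scene")[:,:,::-1];
a=cv2.resize(s[180:350,250:450],(400,340),interpolation=3)
cv2.imwrite("pics/c3.png",np.hstack([cv2.resize(w,(400,340)),a]))
E
```

```text
time_s: 5.3
eef_pos: [488.7, -24.8, 18.0]
ee_rot: [0.0, 0.999, 0.036, 0.0]
force: [-0.2, -0.3, -0.5]
grip_width: 0.516
grip_force: 41.1
time_s: 5.8
eef_pos: [539.0, -21.1, 17.9]
ee_rot: [0.0, 0.999, 0.036, 0.0]
force: [-2.1, -0.7, 3.5]
grip_width: 0.516
grip_force: 41.4
time_s: 6.3
eef_pos: [558.2, -19.8, 18.0]
ee_rot: [0.0, 0.999, 0.036, 0.001]
force: [1.9, 0.1, 3.6]
grip_width: 0.511
grip_force: 41.6
```

View pics/c3.png

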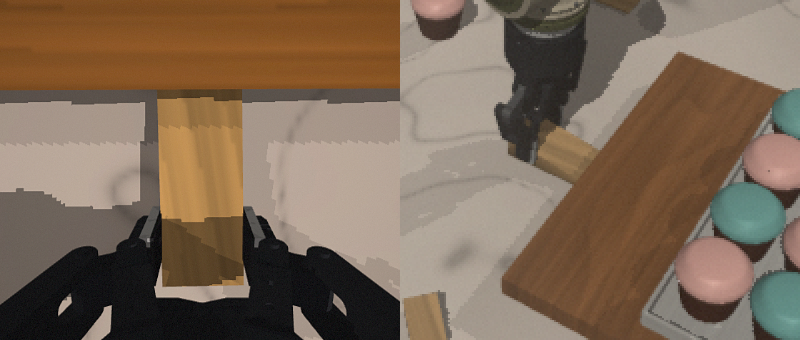

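The thin end is under the board edge and square to it (wrist edge line at row ~90, wedge columns 158-243). I'll keep pushing.

```bash
python3 -m jog '[[0.004,0,0,0,0,0,0.03],[0.004,0,0,0,0,0,0.03],[0.004,0,0,0,0,0,0.03],[0.004,0,0,0,0,0,0.03],[0.004,0,0,0,0,0,0.03]]'
python3 -m jog '[[0.003,0,0,0,0,0,0.03],[0.003,0,0,0,0,0,0.03],[0.003,0,0,0,0,0,0.03],[0.003,0,0,0,0,0,0.03],[0.003,0,0,0,0,0,0.03]]'
```

```text
time_s: 6.9
eef_pos: [576.0, -18.4, 17.9]
ee_rot: [-0.0, 0.999, 0.036, -0.002]
force: [-9.0, -0.5, 14.7]
grip_width: 0.517
grip_force: 42.8
time_s: 7.4
eef_pos: [589.3, -17.3, 17.9]
ee_rot: [-0.0, 0.999, 0.036, -0.004]
force: [-18.5, -1.6, 21.0]
grip_width: 0.514
grip_force: 43.4
```

```bash
python3 -m jog '[[0.002,0,-0.001,0,0,0,0.03],[0.002,0,0,0,0,0,0.03],[0.002,0,0,0,0,0,0.03],[0.002,0,0,0,0,0,0.03],[0.002,0,0,0,0,0,0.03]]' 60
python3 -m jog '[[0.001,0,0,0,0,0,0.03],[0.001,0,0,0,0,0,0.03],[0.001,0,0,0,0,0,0.03],[0,0,0,0,0,0,0.03],[0,0,0,0,0,0,0.03]]'
python3 - <<'E'
from h import *
im=eyes.capture("wrist")[:,:,::-1];s=eyes.capture("scene")[:,:,::-1];
a=cv2.resize(s[180:350,250:450],(400,340),interpolation=3)
cv2.imwrite("pics/c4.png",np.hstack([cv2.resize(im,(400,340)),a]))
E
```

```text
time_s: 7.9
eef_pos: [599.8, -16.5, 18.1]
ee_rot: [-0.0, 0.999, 0.036, -0.003]
force: [-11.9, -1.4, 10.0]
grip_width: 0.512
grip_force: 61.6
time_s: 8.4
eef_pos: [603.0, -16.3, 18.1]
ee_rot: [-0.0, 0.999, 0.036, -0.003]
force: [-10.1, -0.4, 8.8]
grip_width: 0.51
grip_force: 61.4
```

View pics/c4.png

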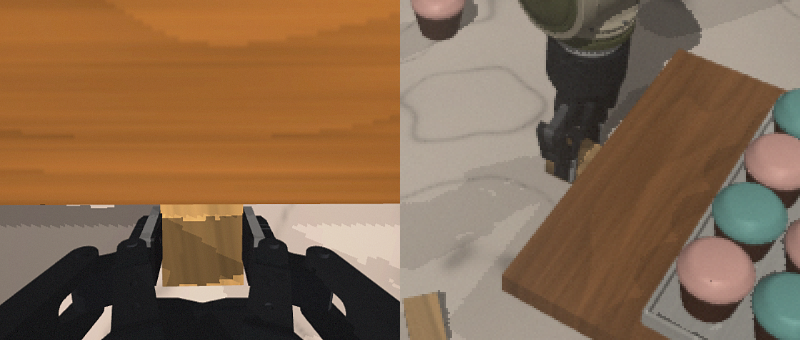

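The wedge is well in, with the edge at row ~205, just ahead of the pads. I'll push until the force shows it has jammed.

```bash
python3 -m jog '[[0.001,0,0,0,0,0,0.03],[0.001,0,0,0,0,0,0.03],[0.001,0,0,0,0,0,0.03],[0,0,0,0,0,0,0.03]]'
python3 -m jog '[[0.001,0,0,0,0,0,0.03],[0.001,0,0,0,0,0,0.03],[0.001,0,0,0,0,0,0.03],[0,0,0,0,0,0,0.03]]'
```

```text
time_s: 8.9
eef_pos: [606.0, -16.1, 18.0]
ee_rot: [-0.0, 0.999, 0.036, -0.003]
force: [-11.6, -0.0, 10.6]
grip_width: 0.512
grip_force: 61.4
time_s: 9.3
eef_pos: [607.1, -15.9, 18.0]
ee_rot: [-0.0, 0.999, 0.036, -0.006]
force: [-21.9, -2.1, 18.5]
grip_width: 0.509
grip_force: 62.2
```

```bash
python3 -m jog '[[0.001,0,0,0,0,0,0.03],[0.001,0,0,0,0,0,0.03],[0,0,0,0,0,0,0.03]]'
python3 -m jog '[[0.001,0,0,0,0,0,0.03],[0.001,0,0,0,0,0,0.03],[0,0,0,0,0,0,0.03]]'
```

```text
time_s: 9.6
eef_pos: [607.8, -15.7, 17.9]
ee_rot: [-0.001, 0.999, 0.037, -0.008]
force: [-29.6, -3.0, 22.8]
grip_width: 0.509
grip_force: 62.6
time_s: 9.9
eef_pos: [608.1, -15.6, 17.8]
ee_rot: [-0.001, 0.999, 0.037, -0.01]
force: [-40.6, -4.4, 29.3]
grip_width: 0.511
grip_force: 63.4
```

Jammed at 40 N. I'll relax, release, back out along the wedge, then lift.

```bash
python3 -m jog '[[-0.003,0,-0.001,0,0,0,0.045],[0,0,0,0,0,0,0.06],[0,0,0,0,0,0,0.075],[0,0,0,0,0,0,0.08],[0,0,0,0,0,0,0.08]]'
python3 -m jog '[[-0.01,0,-0.003,0,0,0,0.08],[-0.02,0,-0.005,0,0,0,0.08],[-0.03,0,-0.01,0,0,0,0.08],[-0.03,0,-0.02,0,0,0,0.08],[-0.03,0,-0.03,0,0,0,0.08]]'
python3 -m jog '[[0,0,-0.04,0,0,0,0.08],[0,0,-0.04,0,0,0,0.08],[0,0,-0.03,0,0,0,0.08],[0,0,0,0,0,0,0.08],[0,0,0,0,0,0,0.08]]'
python3 - <<'E'
from h import *
T=wristT();im=eyes.capture("wrist");s=eyes.capture("scene")[:,:,::-1]
a=cv2.resize(s[180:350,250:450],(400,340),interpolation=3)
cv2.imwrite("pics/c5.png",np.hstack([cv2.resize(im[:,:,::-1],(400,340)),a]))
E
```

```text
time_s: 10.4
eef_pos: [612.3, -15.8, 19.2]
ee_rot: [0.0, 0.999, 0.036, 0.0]
force: [1.2, -0.2, -0.2]
grip_width: 0.936
grip_force: 0.0
time_s: 10.9
eef_pos: [490.6, -24.2, 86.9]
ee_rot: [-0.0, 0.999, 0.036, -0.001]
force: [-0.0, 0.2, 0.1]
grip_width: 0.937
grip_force: 0.0
time_s: 11.4
eef_pos: [492.5, -24.4, 197.3]
ee_rot: [0.0, 0.999, 0.036, 0.0]
force: [-0.1, -0.6, -0.7]
grip_width: 0.94
grip_force: 0.0
```

View pics/c5.png

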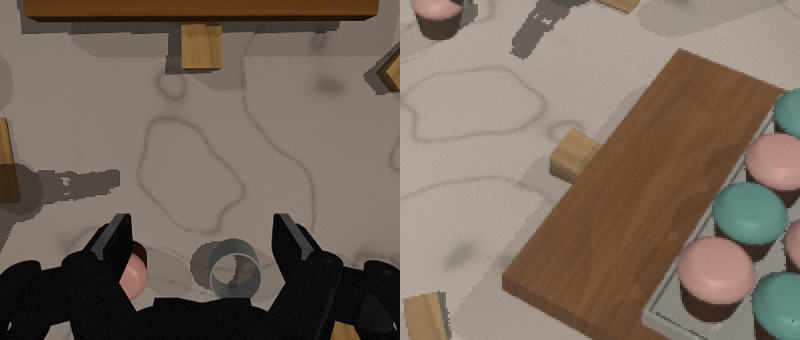

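The wedge stands centred under the edge: its columns are 181-221, and the board spans 25-378. About 45 mm sticks out, which puts it about 75 mm in. It lies square, and the gripper is clear.

```bash
python3 -c "
from rig import finish_job
print(finish_job())"
```

```text
the job is handed in; nothing more can be done
None
```

The middle-sized wedge is jammed about 75 mm in under the middle of the board's front edge, released with the gripper clear, and the thin wedge was not touched. The job is handed in at about 11.5 s; no verdict came back, and I judged the board level from the jam force and the last pictures rather than measuring its height.

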